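# Re-rack the dumbbells beside their mates

## Task

The workout is over: put the three coloured hex dumbbells that lie on the bench back on the rack, each in the empty place beside its mate of the same colour, in the same bay, lying straight across both rails like its mate. Set them down, do not drop them, do not shove the ones already racked out of place, and leave the steel dumbbell where it lies.

Things in the scene. Friction and masses are not known exactly. Their poses are not given: they have to be found in the camera images.
- yellow_loose: Loose yellow hex dumbbell (smallest), lying on a flat of its heads. 120 mm long; heads 28 mm long, 42 mm across flats (its height), 48 mm wide at the corners; round grip between them 24 mm thick, 64 mm long, axis 21 mm above the underside; about 0.40 kg. Origin: middle of underside; x along its length, z up. Pinch the grip from above, closing along y.
- teal_loose: Loose teal hex dumbbell (middle-sized), lying on a flat of its heads. 132 mm long; heads 32 mm long, 47 mm across flats (its height), 54 mm wide at the corners; round grip between them 25 mm thick, 68 mm long, axis 23.5 mm above the underside; about 0.55 kg. Origin: middle of underside; x along its length, z up. Pinch the grip from above, closing along y.
- red_loose: Loose red hex dumbbell (largest), lying on a flat of its heads. 144 mm long; heads 36 mm long, 52 mm across flats (its height), 60 mm wide at the corners; round grip between them 26 mm thick, 72 mm long, axis 26 mm above the underside; about 0.75 kg. Origin: middle of underside; x along its length, z up. Pinch the grip from above, closing along y.
- yellow_racked: The yellow dumbbell already on the rack, mate of the loose yellow one: same colour, sizes, weight, origin and axes. It lies across the rails in a place at rack y = -196, +36 or +124 mm (within 4 mm, any colour order). The empty place of the same bay is at -124 (mate at -196), -36 (mate at +36) or +196 (mate at +124).
- teal_racked: The teal dumbbell already on the rack, mate of the loose teal one: same colour, sizes, weight, origin and axes. It lies across the rails in a place at rack y = -196, +36 or +124 mm (within 4 mm, any colour order). The empty place of the same bay is at -124 (mate at -196), -36 (mate at +36) or +196 (mate at +124).
- red_racked: The red dumbbell already on the rack, mate of the loose red one: same colour, sizes, weight, origin and axes. It lies across the rails in a place at rack y = -196, +36 or +124 mm (within 4 mm, any colour order). The empty place of the same bay is at -124 (mate at -196), -36 (mate at +36) or +196 (mate at +124).
- rack: Fixed dark steel rack, 176 (x) by 484 mm (y). Origin: middle of footprint on the bench. Two flat rails along y at |x| = 30 to 84 mm, tops 30 mm up, outer lips 12 mm higher; open between. 22 mm high yellow tabs at y = -80, +80 and end plates (52 mm up) at -240, +240 make three bays; in each, a pair lies side by side at x = 0, length along rack x. Places: y = -196, -124 | -36, 36 | 124, 196 mm.
- steel_dumbbell: Bare steel dumbbell with eight-sided silver heads and a black grip, lying on the bench among the others; it has no mate on the rack and stays where it is. 130 mm long, 44 mm high. Origin: middle of the underside; x along its length.
Things that resemble listed ones, but are neither listed nor needed, are in the scene too. What is shaped like the teal_loose but pink is not meant.

How it is judged:
At the end, for the whole second after the job is handed in: Each loose coloured dumbbell and its mate lie in the two places of one bay: each within 15 mm of its place along and across the rack, on both rails (height within 5 mm, tilt under 0.1 rad), square within 0.2 rad, released, at rest; the steel dumbbell within 30 mm of its start (((y of yellow_racked in the frame of rack between -0.211 and -0.181 m and y of yellow_loose in the frame of rack between -0.139 and -0.109 m) or (y of yellow_racked in the frame of rack between 0.021 and 0.051 m and y of yellow_loose in the frame of rack between -0.051 and -0.021 m) or (y of yellow_racked in the frame of rack between 0.109 and 0.139 m and y of yellow_loose in the frame of rack between 0.181 and 0.211 m)) and x of yellow_loose in the frame of rack between -0.015 and 0.015 m and z of yellow_loose in the frame of rack between 0.025 and 0.035 m and angle between each of yellow_loose, yellow_racked, teal_loose, teal_racked, red_loose, red_racked's own z axis and vertical below 0.1 rad and angle between the x axis of each of yellow_loose, yellow_racked, teal_loose, teal_racked, red_loose, red_racked and the x axis of rack, either way round below 0.2 rad and linear speed of each of yellow_loose, yellow_racked, teal_loose, teal_racked, red_loose, red_racked below 0.02 m/s and x of yellow_racked in the frame of rack between -0.015 and 0.015 m and z of yellow_racked in the frame of rack between 0.025 and 0.035 m and ((y of teal_racked in the frame of rack between -0.211 and -0.181 m and y of teal_loose in the frame of rack between -0.139 and -0.109 m) or (y of teal_racked in the frame of rack between 0.021 and 0.051 m and y of teal_loose in the frame of rack between -0.051 and -0.021 m) or (y of teal_racked in the frame of rack between 0.109 and 0.139 m and y of teal_loose in the frame of rack between 0.181 and 0.211 m)) and x of teal_loose in the frame of rack between -0.015 and 0.015 m and z of teal_loose in the frame of rack between 0.025 and 0.035 m and x of teal_racked in the frame of rack between -0.015 and 0.015 m and z of teal_racked in the frame of rack between 0.025 and 0.035 m and ((y of red_racked in the frame of rack between -0.211 and -0.181 m and y of red_loose in the frame of rack between -0.139 and -0.109 m) or (y of red_racked in the frame of rack between 0.021 and 0.051 m and y of red_loose in the frame of rack between -0.051 and -0.021 m) or (y of red_racked in the frame of rack between 0.109 and 0.139 m and y of red_loose in the frame of rack between 0.181 and 0.211 m)) and x of red_loose in the frame of rack between -0.015 and 0.015 m and z of red_loose in the frame of rack between 0.025 and 0.035 m and x of red_racked in the frame of rack between -0.015 and 0.015 m and z of red_racked in the frame of rack between 0.025 and 0.035 m and distance of steel_dumbbell from where it was at the start of the episode below 0.03 m); the robot touches nothing.
It fails at once if a coloured dumbbell is dropped or thrown (over 0.7 m/s with no finger on it: a free fall of about 25 mm) ((linear speed of yellow_loose above 0.7 m/s and contact force between the fingers and yellow_loose below 0.05 N) or (linear speed of teal_loose above 0.7 m/s and contact force between the fingers and teal_loose below 0.05 N) or (linear speed of red_loose above 0.7 m/s and contact force between the fingers and red_loose below 0.05 N)).
It fails at once if a dumbbell already on the rack is shoved more than 30 mm (distance of any of yellow_racked, teal_racked, red_racked from where it was at the start of the episode above 0.03 m).
It fails at once if the steel dumbbell is moved more than 30 mm (distance of steel_dumbbell from where it was at the start of the episode above 0.03 m).
It also fails if it takes over 96 s, if anything falls off the work surface, if the arm or the gripper's body presses on something with over 40 N, if the wrist force passes 120 N, or if a joint passes its speed limit or range.

## Robot

A 7-joint arm with a two-finger parallel gripper is mounted at the origin on the work surface. World frame = base frame: x ahead of the robot, y to its left, z up, the work surface at z = 0. Lengths are in m, angles in rad, forces in N, time in s.
With the tool pointing down it reaches from about 0.425 to 0.875 m from the base axis. Payload 8.4 kg.
Tool frame: the origin (TCP) lies at the very end of the fingers, on their centre line; the grasp point (between the pads) lies 19 mm behind it (manip.hold_point_z is the z of the grasp point in the tool frame, in m); z points along the fingers, y is the line along which they close (so a half turn about z gives the same grasp; the last joint's range is limited). The gripper opens to 87 mm and grips with 3 to 60 N. Pads are 19 mm wide; open, the fingers measure 117 mm over their backs; the gripper's body (75 mm by 190 mm) begins 51 mm behind the grasp point.
Start: joints at [1.22, 0.333, 0.04, 1.465, -0.013, 1.343, -0.059], TCP at [0.162, -0.629, 0.223] pointing down, gripper open.
Joint ranges: [-2.58, 2.58], [-0.38, 2.09], [-1.3, 1.39], [0.25, 2.4], [-1.5, 4.64], [0.08, 2.09], [-2.65, 2.65]. Speed limits (rad/s): [2.22, 2.22, 2.79, 2.79, 3.14, 3.14, 3.14].

## Interface

Orientations are given as a rotation vector (axis times angle).
In Python, from plant import sensors, capture, workorder, manip gives the robot as it stands. The module is installed in compiled form; this text tells all that it offers.
- The arm moves only by the shell command python3 -m creep 'ROWS' [FORCE]. ROWS is JSON, a list that holds one entry, the list of rows, each a list of 7 numbers: the closure in counts, from 0 (fully open) to 255 (shut), then the shift along the tool's x, y, z in cm, then the turn, a rotation vector about the tool's x, y, z in rad. A call has 1 to 8 rows; each row is the pose to reach, as a shift and turn from the pose commanded when the call began, along the tool's axes at that moment; what a row does not reach only later rows make up. A row lasts 1/12 s, in which the tool goes at most 41.7 mm and 7.16 degrees, less where a joint would pass 70% of its speed; a pose out of reach is approached as far as the arm can. A call with a gripper value outside its range is refused whole. The fingers move at their own pace and stop on an object; FORCE is the grip in N (left out, the last holds). Time passes only in rows, so rows that repeat a pose let the fingers close. It gives the time, the measured TCP pose, the force, the opening and the grip force at its end, in the units of the state.
- sensors.observe(): the state, without advancing time (a new reading comes with each control period).
- capture(name): name is "side" or "top"; returns a dict with "img" (420x560x3 uint8, red, green, blue), "depth" (420x560 float32, m along the optical axis (not along the pixel's ray), 0 where there is no reading), "intrinsics" (3x3 intrinsics, pixels), "R" (3x3) and "t" (3): a world point X has camera coordinates R X + t. Camera axes: x right, y down, z forward; pixel columns grow to the right and rows downward; lengths in m; the calibration is good to about 2 mm. A picture is of the moment at which its call begins.
- workorder.sign_off(): hands the job in; it is judged then, once.
The state is a dict: "clock": time; "joint_pos": joint angles; "dq": joint speeds; "effort": joint torques, N m; "eef_pos": TCP position; "tool_rot": TCP orientation; "force": force on the tool from outside, world axes, zero at the start; "moment": the same for the moment, N m; "grip_width": finger opening in m; "grasp_force": force on a finger pad.
Only numpy, scipy, OpenCV 4.12 (cv2) and the standard library are available. Lean on these libraries where they do the work, as an engineer would, in place of code of your own. Each camera call takes 0.05 s, during which the arm holds its last target. There are 200 camera calls.

## Working session

There is one attempt and no reset: what is moved stays moved. The work goes in short steps, Python scripts to look and compute and a shell command to move; the robot and the scene stay as the last step left them, time stands still between calls to the robot, and variables do not carry over. Pictures are saved under pics/ and viewed, at most 14 in all, crops included, and the job is handed in when it is done.

```bash
mkdir -p pics
cat > h.py <<'E'
import numpy as np, cv2
from plant import sensors, capture, workorder, manip
from scipy.spatial.transform import Rotation as Ro
def world(c,u,v,d=None):
    d=c["depth"][int(v),int(u)] if d is None else d
    K=c["intrinsics"]; p=np.array([(u-K[0,2])/K[0,0]*d,(v-K[1,2])/K[1,1]*d,d])
    return c["R"].T@(p-c["t"])
def cloud(c):
    v,u=np.mgrid[:420,:560]; K=c["intrinsics"]; d=c["depth"]
    p=np.stack([(u-K[0,2])/K[0,0]*d,(v-K[1,2])/K[1,1]*d,d],-1)
    return (p-c["t"])@c["R"]
def save(img,n): cv2.imwrite("pics/"+n,img[...,::-1])
E
python3 - <<'E'
from h import *
for n in("top","side"):
    c=capture(n); save(cv2.resize(c["img"],(784,588),interpolation=cv2.INTER_CUBIC),n+"0.png"); np.savez(n+"0.npz",**c)
s=sensors.observe(); print({k:np.round(v,3) for k,v in s.items()}); print(manip.hold_point_z, Ro.from_rotvec(s["tool_rot"]).as_matrix().round(3))
E
```

```text
{'clock': np.float64(0.1), 'joint_pos': array([ 1.22 ,  0.334,  0.04 ,  1.466, -0.013,  1.343, -0.059]), 'dq': array([-0.001, -0.001,  0.001, -0.002,  0.   , -0.   ,  0.   ]), 'effort': array([ 5.0000e-03, -6.5781e+01,  1.3410e+00, -4.0471e+01, -5.9000e-02,
        4.1000e-02,  0.0000e+00]), 'eef_pos': array([ 0.162, -0.629,  0.222]), 'tool_rot': array([-3.115, -0.394,  0.   ]), 'force': array([-0.046, -0.475,  0.491]), 'moment': array([ 0.027, -0.002, -0.01 ]), 'grasp_force': np.float64(0.0), 'grip_width': np.float64(0.087)}
-0.0187 [[ 0.968  0.249 -0.   ]
 [ 0.249 -0.968  0.001]
 [-0.    -0.001 -1.   ]]
```

View pics/top0.png

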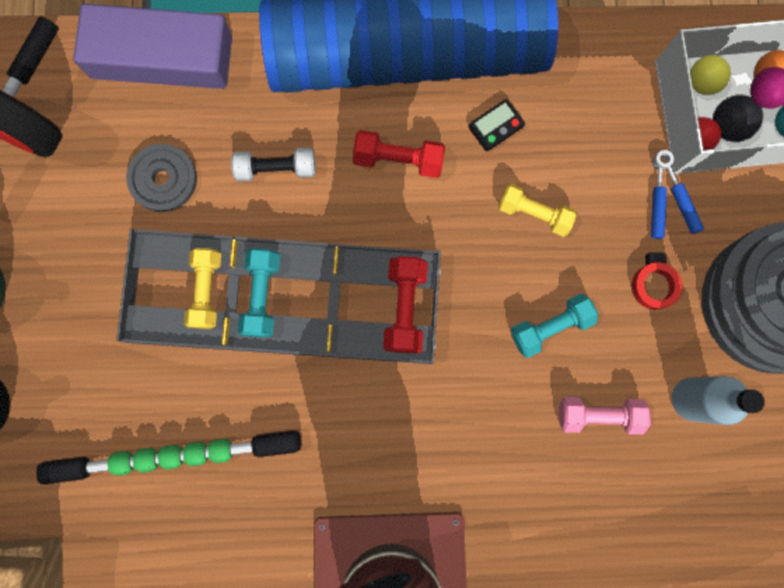

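View pics/side0.png

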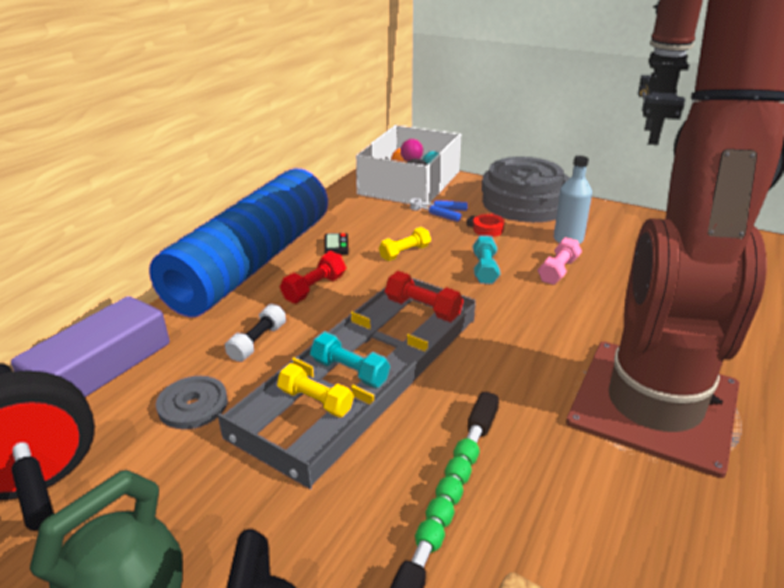

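Top picture (784×588):
- **Loose dumbbells:** yellow at (538,210), teal at (555,325), red at (398,153).
- **Racked mates:** yellow at (203,288), teal at (260,293), red at (406,305).
- **Not to be moved:** pink decoy at (605,415), steel at (273,164), red strap at (657,285), and the balls in the box around (705,130).
- **Rack tabs:** columns 233 and 335. The side view agrees with all of this.

Next I measure and make one check crop.

```bash
cat >> h.py <<'E'
SEED={"yL":(538,210),"tL":(555,325),"rL":(398,153),"yR":(203,288),"tR":(260,293),"rR":(406,305)}
HUE={"y":(22,35),"t":(82,98),"r":(0,6)}
def blob(c,name,box,hue):
    hsv=cv2.cvtColor(c["img"],cv2.COLOR_RGB2HSV); m=cv2.inRange(hsv,(hue[0],130,50),(hue[1],255,255))
    if hue[0]==0: m|=cv2.inRange(hsv,(174,130,50),(180,255,255))
    k=np.zeros_like(m); x0,x1,y0,y1=box; k[max(y0,0):y1,max(x0,0):x1]=1; m=m*k
    n,l,st,_=cv2.connectedComponentsWithStats(m); i=1+np.argmax(st[1:,4]); P=cloud(c)[(l==i)&(c["depth"]>0)]
    z0=np.percentile(P[:,2],98); Q=P[P[:,2]>z0-.006]   # top faces of the heads
    (cx,cy),(w,h),a=cv2.minAreaRect((Q[:,:2]*1000).astype(np.float32))
    b=cv2.boxPoints(((cx,cy),(w,h),a)); e=max((b[1]-b[0],b[2]-b[1]),key=np.linalg.norm); 
    yaw=np.degrees(np.arctan2(e[1],e[0]));yaw=(yaw+90)%180-90
    print(name,"c",np.round([cx,cy],1),"LxW",np.round(sorted((w,h)),1),"yaw %.1f"%yaw,"ztop %.1f"%(z0*1000),len(Q))
    return cx,cy,yaw
E
python3 - <<'E'
from h import *
c=dict(np.load("top0.npz"))
for n,(u,v) in SEED.items():
    u=int(u/1.4);v=int(v/1.4);w=45
    blob(c,n,(u-w,u+w,v-w,v+w),HUE[n[0]])
# rack: near-dark pixels at height 30..52
P=cloud(c); x0,x1,y0,y1=80,320,155,262
Q=P[y0:y1,x0:x1].reshape(-1,3); im=c["img"][y0:y1,x0:x1].reshape(-1,3).astype(int)
g=(im.max(1)-im.min(1)<30)&(Q[:,2]>.02)&(Q[:,2]<.06); R=cv2.minAreaRect((Q[g,:2]*1000).astype(np.float32)); print("rack",R, cv2.boxPoints(R).round(1).tolist(), np.percentile(Q[g,2],[5,50,95]))
for n,(u,v) in dict(cornerTL=(134,231),TR=(438,252),BR=(432,361),BL=(121,340),tab1t=(234,252),tab1b=(225,331),tab2t=(336,260),tab2b=(330,338),roll=(400,40),rolledge=(400,84),timer=(497,125),steel=(273,164),bench=(500,400)).items():
    print(n,world(c,u/1.4,v/1.4).round(4))
cr=np.hstack([cv2.resize(c["img"][int(v/1.4)-40:int(v/1.4)+40,int(u/1.4)-40:int(u/1.4)+40],(260,260),interpolation=cv2.INTER_CUBIC) for u,v in [SEED[k] for k in("yL","tL","rL")]])
save(cr,"crop.png")
E
```

```text
yL c [ 587.8 -253.2] LxW [ 30.1 118.2] yaw 66.3 ztop 46.8 250
tL c [ 401.3 -268.9] LxW [ 34.8 128.7] yaw -66.2 ztop 51.9 348
rL c [685.2 -32.6] LxW [ 36.2 143. ] yaw 79.5 ztop 56.5 417
yR c [470.2 275.2] LxW [ 31.1 119.6] yaw -4.1 ztop 76.2 303
tR c [460.1 189.6] LxW [ 31.7 130.6] yaw -6.0 ztop 81.6 365
rR c [436.  -34.1] LxW [ 36.6 143.5] yaw -5.7 ztop 86.7 467
rack ((457.7790832519531, 155.97808837890625), (485.8755798339844, 176.81568908691406), 84.36477661132812) [[345.8999938964844, -77.0999984741211], [521.9000244140625, -94.5], [569.5999755859375, 389.1000061035156], [393.70001220703125, 406.3999938964844]] [0.02703344 0.03178125 0.04610513]
cornerTL [0.5636 0.3835 0.0485]
TR [ 0.5194 -0.0896  0.0433]
BR [ 0.3487 -0.0735  0.0542]
BL [0.3946 0.4016 0.0441]
tab1t [0.5259 0.2279 0.0517]
tab1b [0.4033 0.2411 0.0538]
tab2t [0.5095 0.0703 0.0501]
tab2b [0.3884 0.0817 0.0496]
roll [ 0.8292 -0.0369  0.1322]
rolledge [ 8.156e-01 -3.940e-02  4.000e-04]
timer [ 0.7306 -0.195   0.028 ]
steel [0.6699 0.1688 0.0374]
bench [ 0.2856 -0.183   0.0021]
```

View pics/crop.png

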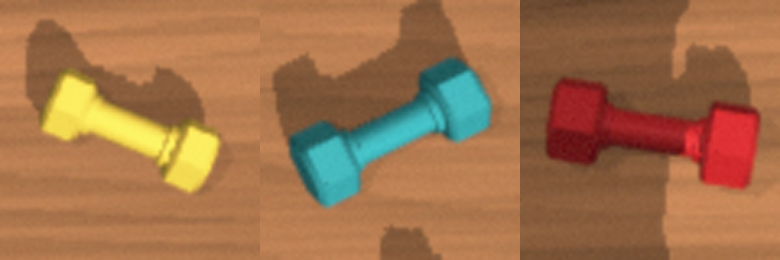

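The crop confirms the choice: yellow, teal and red hex heads, with none of them pink or eight-sided.

The mates measure at rack y of about +120, +34 and -191. So yellow goes to +196, teal to -36 and red to -124.

```bash
cat >> h.py <<'E'
RC=np.array([457.8,156.0])/1000; RY=np.radians(-5.65)
def rackpt(x,y): return RC+np.array([np.cos(RY)*x-np.sin(RY)*y,np.sin(RY)*x+np.cos(RY)*y])/1000
def st():
    s=sensors.observe(); print("t %.2f"%s["clock"],"eef",s["eef_pos"].round(4),"ang %.1f"%np.degrees(np.arctan2(*Ro.from_rotvec(s["tool_rot"]).as_matrix()[[1,0],0])),"w %.4f g %.1f"%(s["grip_width"],s["grasp_force"]),"F",s["force"].round(1),"q",s["joint_pos"].round(2)); return s
def go(x,y,z,deg):
    s=st(); R=Ro.from_rotvec(s["tool_rot"]); a=np.radians(deg)
    T=Ro.from_matrix(np.array([[np.cos(a),np.sin(a),0],[np.sin(a),-np.cos(a),0],[0,0,-1]]).astype(float))
    print("-> shift cm",(R.inv().apply(np.array([x,y,z])-s["eef_pos"])*100).round(2),"turn",(R.inv()*T).as_rotvec().round(3))
E
python3 - <<'E'
from h import *
c=dict(np.load("top0.npz")); P=cloud(c)
q=P[(P[...,2]>.06)&(P[...,0]>.6)&(abs(P[...,1]+.03)<.2)]; print("roll minx",np.percentile(q[:,0],[1,5]),"ymin-max",q[:,1].min(),q[:,1].max())
for y in(196,-36,-124): print(y,rackpt(0,y).round(4))
go(.588,-.253,.14,66.3)
E
```

```text
roll minx [0.78454641 0.79054253] ymin-max -0.22999911762836067 0.16999836263273432
196 [0.4771 0.351 ]
-36 [0.4543 0.1202]
-124 [0.4456 0.0326]
t 0.10 eef [ 0.1618 -0.6291  0.2218] ang 14.4 w 0.0868 g 0.0 F [-0.  -0.5  0.5] q [ 1.22  0.33  0.04  1.47 -0.01  1.34 -0.06]
-> shift cm [ 50.64 -25.8    8.21] turn [-0.001 -0.001 -0.905]
```

```bash
python3 -m creep '[[[0,0,0,-6,0,0,0],[0,0,0,-6,0,0,0],[0,50.6,-25.8,-6,0,0,-0.905],[0,50.6,-25.8,-6,0,0,-0.905],[0,50.6,-25.8,-6,0,0,-0.905],[0,50.6,-25.8,-6,0,0,-0.905],[0,50.6,-25.8,-6,0,0,-0.905],[0,50.6,-25.8,-6,0,0,-0.905]]]' 40; python3 -c "
from h import *
go(.588,-.253,.12,66.3)"
```

```text
clock: 0.77
eef_pos: [0.3504, -0.4623, 0.2824]
tool_rot: [-2.751, -1.517, 0.0]
force: [0.3, -0.2, 0.2]
grip_width: 0.0871
grasp_force: 0.0
t 0.77 eef [ 0.3504 -0.4623  0.2824] ang 57.7 w 0.0871 g 0.0 F [ 0.3 -0.2  0.2] q [ 1.01  0.18 -0.19  1.54  0.03  1.43  0.26]
-> shift cm [30.38  8.93 16.23] turn [-0.     0.    -0.149]
```

```bash
python3 -m creep '[[[0,30.4,8.9,6,0,0,-0.15],[0,30.4,8.9,6,0,0,-0.15],[0,30.4,8.9,6,0,0,-0.15],[0,30.4,8.9,6,0,0,-0.15],[0,30.4,8.9,6,0,0,-0.15],[0,30.4,8.9,6,0,0,-0.15],[0,30.4,8.9,6,0,0,-0.15],[0,30.4,8.9,6,0,0,-0.15]]]'; python3 -m creep '[[[0,0,0,4,0,0,0],[0,0,0,8,0,0,0],[0,0,0,10.2,0,0,0],[0,0,0,10.2,0,0,0],[0,0,0,10.2,0,0,0]]]' >/dev/null; python3 -c "
from h import *
go(.588,-.253,.005,66.3)"
```

```text
clock: 1.43
eef_pos: [0.5901, -0.2522, 0.2214]
tool_rot: [-2.631, -1.713, -0.001]
force: [0.0, 0.2, 0.7]
grip_width: 0.087
grasp_force: 0.0
t 1.85 eef [ 0.5874 -0.2556  0.1197] ang 66.0 w 0.0872 g 0.0 F [1.4 0.4 0.3] q [ 0.63  0.41 -0.37  1.59  0.16  1.17 -0.19]
-> shift cm [ 0.26 -0.02 11.47] turn [-0.003 -0.    -0.005]
```

```bash
python3 -m creep '[[[0,0.25,0,4,0,0,-0.005],[0,0.25,0,8,0,0,-0.005],[0,0.25,0,10.5,0,0,-0.005],[0,0.25,0,11.4,0,0,-0.005],[0,0.25,0,11.4,0,0,-0.005],[0,0.25,0,11.4,0,0,-0.005]]]'; python3 -m creep '[[[255,0,0,0,0,0,0],[255,0,0,0,0,0,0],[255,0,0,0,0,0,0],[255,0,0,0,0,0,0],[255,0,0,0,0,0,0],[255,0,0,0,0,0,0],[255,0,0,0,0,0,0],[255,0,0,0,0,0,0]]]' 40
```

```text
clock: 2.35
eef_pos: [0.5907, -0.2542, 0.009]
tool_rot: [2.629, 1.716, 0.003]
force: [0.2, -0.8, 0.6]
grip_width: 0.0869
grasp_force: 0.0
clock: 3.02
eef_pos: [0.5891, -0.2536, 0.0065]
tool_rot: [-2.63, -1.717, 0.0]
force: [-0.4, 0.4, -0.0]
grip_width: 0.0415
grasp_force: 0.0
```

```bash
python3 -m creep '[[[255,0,0,0,0,0,0],[255,0,0,0,0,0,0],[255,0,0,0,0,0,0],[255,0,0,0,0,0,0],[255,0,0,0,0,0,0],[255,0,0,0,0,0,0]]]' 40;  python3 -m creep '[[[255,0,0,-1,0,0,0],[255,0,0,-3,0,0,0],[255,0,0,-6,0,0,0],[255,0,0,-10,0,0,0],[255,0,0,-14,0,0,0],[255,0,0,-14,0,0,0],[255,0,0,-14,0,0,0]]]'; python3 -c "
from h import *
go(.4771,.351,.15,174.35)"
```

```text
clock: 3.52
eef_pos: [0.589, -0.2535, 0.0065]
tool_rot: [-2.63, -1.717, 0.0]
force: [-0.9, -0.2, -0.3]
grip_width: 0.0232
grasp_force: 40.0
clock: 4.1
eef_pos: [0.5907, -0.254, 0.1499]
tool_rot: [2.627, 1.715, 0.005]
force: [-0.1, -0.1, -4.5]
grip_width: 0.0229
grasp_force: 40.0
t 4.10 eef [ 0.5907 -0.254   0.1499] ang 66.3 w 0.0229 g 40.0 F [-0.1 -0.1 -4.5] q [ 0.63  0.39 -0.37  1.56  0.15  1.21 -0.19]
-> shift cm [ 50.82 -34.74  -0.2 ] turn [ 0.004  0.005 -1.886]
```

```bash
python3 -m creep '[[[255,3,-2,0,0,0,-0.1],[255,50.8,-34.7,0,0,0,-1.886],[255,50.8,-34.7,0,0,0,-1.886],[255,50.8,-34.7,0,0,0,-1.886],[255,50.8,-34.7,0,0,0,-1.886],[255,50.8,-34.7,0,0,0,-1.886],[255,50.8,-34.7,0,0,0,-1.886],[255,50.8,-34.7,0,0,0,-1.886]]]'; python3 -c "
from h import *
go(.4771,.351,.15,174.35)"
```

```text
clock: 4.77
eef_pos: [0.527, 0.0701, 0.1451]
tool_rot: [-1.51, -2.753, 0.002]
force: [0.9, 0.1, -3.6]
grip_width: 0.023
grasp_force: 40.0
t 4.77 eef [0.527  0.0701 0.1451] ang 122.5 w 0.0230 g 40.0 F [ 0.9  0.1 -3.6] q [ 0.41  0.22 -0.7   1.82  0.15  1.16  0.23]
-> shift cm [26.38 10.88 -0.49] turn [-0.002 -0.002 -0.905]
```

```bash
python3 -m creep '[[[255,26.4,10.9,-0.4,0,0,-0.905],[255,26.4,10.9,-0.4,0,0,-0.905],[255,26.4,10.9,-0.4,0,0,-0.905],[255,26.4,10.9,-0.4,0,0,-0.905],[255,26.4,10.9,-0.4,0,0,-0.905],[255,26.4,10.9,-0.4,0,0,-0.905],[255,26.4,10.9,-0.4,0,0,-0.905],[255,26.4,10.9,-0.4,0,0,-0.905]]]' >/dev/null; python3 -m creep '[[[255,0,0,1,0,0,0],[255,0,0,2,0,0,0],[255,0,0,3,0,0,0],[255,0,0,3,0,0,0],[255,0,0,3,0,0,0]]]' >/dev/null;python3 -c "
from h import *
go(.4771,.351,.037,174.35)
c=capture('top'); save(cv2.resize(c['img'][140:280,60:340],(800,400),interpolation=cv2.INTER_CUBIC),'p1.png')"
```

```text
t 5.85 eef [0.4809 0.3482 0.1192] ang 173.8 w 0.0232 g 40.0 F [-0.9 -0.4 -3.1] q [ 0.02  0.45 -0.92  1.69  0.38  1.19  0.47]
-> shift cm [0.39 0.25 8.22] turn [-0.002 -0.002 -0.009]
```

View pics/p1.png

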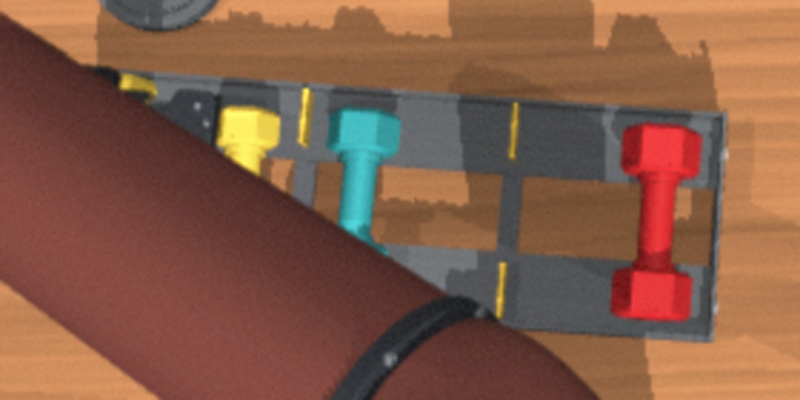

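Picture p1: the arm hides the left bay, with the yellow mate head at (248,128). The mates lie undisturbed. I lower the dumbbell using the measured pose.

```bash
python3 -m creep '[[[255,0.4,0.25,0.5,0,0,-0.01],[255,0.4,0.25,3,0,0,-0.01],[255,0.4,0.25,5.5,0,0,-0.01],[255,0.4,0.25,7,0,0,-0.01],[255,0.4,0.25,7.5,0,0,-0.01],[255,0.4,0.25,7.7,0,0,-0.01],[255,0.4,0.25,7.7,0,0,-0.01],[255,0.4,0.25,7.7,0,0,-0.01]]]'; python3 -c "
from h import *
go(.4771,.351,.0365,174.35)"
```

```text
clock: 6.57
eef_pos: [0.4777, 0.3537, 0.0448]
tool_rot: [0.149, 3.137, 0.002]
force: [-1.3, 1.2, -3.9]
grip_width: 0.0233
grasp_force: 40.0
t 6.57 eef [0.4777 0.3537 0.0448] ang 174.6 w 0.0233 g 40.0 F [-1.3  1.2 -3.9] q [-0.02  0.53 -0.87  1.76  0.46  1.07  0.42]
-> shift cm [ 0.03 -0.28  0.83] turn [0.001 0.001 0.004]
```

```bash
python3 -m creep '[[[255,0,-0.1,0.3,0,0,0],[255,0,-0.1,0.5,0,0,0],[255,0,-0.1,0.6,0,0,0],[255,0,-0.1,0.6,0,0,0],[255,0,-0.1,0.6,0,0,0]]]';  python3 -m creep '[[[255,0,0,0.1,0,0,0],[255,0,0,0.2,0,0,0],[255,0,0,0.2,0,0,0],[255,0,0,0.2,0,0,0]]]'
```

```text
clock: 6.98
eef_pos: [0.477, 0.352, 0.0377]
tool_rot: [0.149, 3.138, 0.0]
force: [-0.2, -0.3, -4.0]
grip_width: 0.0229
grasp_force: 40.0
clock: 7.32
eef_pos: [0.4771, 0.3521, 0.0364]
tool_rot: [0.149, 3.137, -0.0]
force: [-1.9, -3.0, 6.4]
grip_width: 0.0232
grasp_force: 40.0
```

```bash
python3 -m creep '[[[115,0,0,0,0,0,0],[115,0,0,0,0,0,0],[115,0,0,0,0,0,0],[115,0,0,0,0,0,0],[115,0,0,0,0,0,0],[115,0,0,0,0,0,0]]]'; python3 -m creep '[[[115,0,0,-1,0,0,0],[115,0,0,-3,0,0,0],[115,0,0,-7,0,0,0],[115,0,0,-11,0,0,0],[115,0,0,-13,0,0,0],[0,0,0,-13,0,0,0]]]';python3 -c "
from h import *
go(.4013,-.2689,.17,113.8)"
```

```text
clock: 7.82
eef_pos: [0.477, 0.352, 0.0356]
tool_rot: [-0.149, -3.138, -0.0]
force: [0.7, -0.8, -0.3]
grip_width: 0.0465
grasp_force: 0.0
clock: 8.32
eef_pos: [0.4786, 0.3543, 0.1718]
tool_rot: [0.148, 3.132, 0.007]
force: [0.3, 0.6, 0.5]
grip_width: 0.05
grasp_force: 0.0
t 8.32 eef [0.4786 0.3543 0.1718] ang 174.6 w 0.0500 g 0.0 F [0.3 0.6 0.5] q [ 0.04  0.4  -0.95  1.64  0.34  1.27  0.51]
-> shift cm [  1.82 -62.77  -0.15] turn [0.008 0.003 1.061]
```

```bash
python3 -m creep '[[[0,1.8,-62.8,0,0,0,1.06],[0,1.8,-62.8,0,0,0,1.06],[0,1.8,-62.8,0,0,0,1.06],[0,1.8,-62.8,0,0,0,1.06],[0,1.8,-62.8,0,0,0,1.06],[0,1.8,-62.8,0,0,0,1.06],[0,1.8,-62.8,0,0,0,1.06],[0,1.8,-62.8,0,0,0,1.06]]]' >/dev/null;python3 -c "
from h import *
go(.4013,-.2689,.12,113.8)"
```

```text
t 8.98 eef [0.4352 0.0194 0.1661] ang 116.9 w 0.0864 g 0.0 F [ 1.2 -0.6  0.2] q [ 0.58 -0.04 -0.7   2.   -0.03  1.17  0.36]
-> shift cm [-24.17 -16.08   4.62] turn [0.001 0.001 0.055]
```

```bash
python3 -m creep '[[[0,-24.2,-16.1,4.6,0,0,0.055],[0,-24.2,-16.1,4.6,0,0,0.055],[0,-24.2,-16.1,4.6,0,0,0.055],[0,-24.2,-16.1,4.6,0,0,0.055],[0,-24.2,-16.1,4.6,0,0,0.055],[0,-24.2,-16.1,4.6,0,0,0.055],[0,-24.2,-16.1,4.6,0,0,0.055],[0,-24.2,-16.1,4.6,0,0,0.055]]]' >/dev/null; python3 -m creep '[[[0,0,0,0,0,0,0],[0,0,0,0,0,0,0],[0,0,0,0,0,0,0]]]' >/dev/null; python3 -c "
from h import *
go(.4013,-.2689,.007,113.8)
c=capture('top')
blob(c,'yL',(60,180,140,260),HUE['y']); blob(c,'yR',(130,165,160,250),HUE['y'])
save(cv2.resize(c['img'][130:280,60:460],(800,300),interpolation=cv2.INTER_CUBIC),'p2.png')"
```

```text
t 9.90 eef [ 0.4043 -0.2663  0.1198] ang 114.2 w 0.0869 g 0.0 F [-0.9  0.2 -0.2] q [ 0.86  0.11 -0.39  1.97  0.05  1.08  0.88]
-> shift cm [-0.12 -0.38 11.28] turn [ 0.    -0.     0.008]
yL c [476.7 350.7] LxW [ 28.8 118.6] yaw -6.2 ztop 76.4 294
yR c [470.8 275.5] LxW [ 29.7 118.1] yaw -3.7 ztop 76.4 293
```

View pics/p2.png

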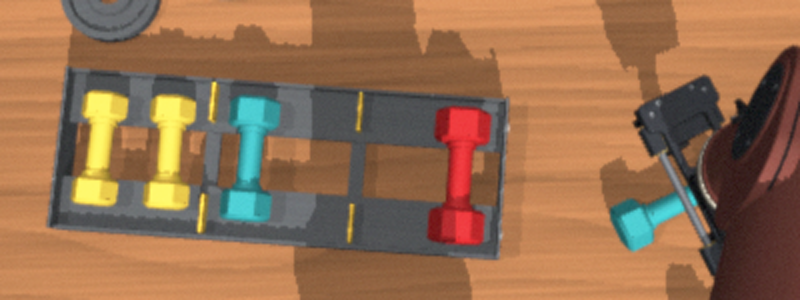

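Picture p2: the loose yellow is racked at (100,150) beside its mate at (170,150), measured 0.5 mm off its place and square. The gripper is above the teal at (655,212).

```bash
python3 -m creep '[[[0,-0.1,-0.35,3,0,0,0.008],[0,-0.1,-0.35,7,0,0,0.008],[0,-0.1,-0.35,10,0,0,0.008],[0,-0.1,-0.35,11.2,0,0,0.008],[0,-0.1,-0.35,11.2,0,0,0.008],[255,-0.1,-0.35,11.2,0,0,0.008],[255,-0.1,-0.35,11.2,0,0,0.008],[255,-0.1,-0.35,11.2,0,0,0.008]]]' 45; python3 -m creep '[[[255,0,0,0,0,0,0],[255,0,0,0,0,0,0],[255,0,0,0,0,0,0],[255,0,0,0,0,0,0],[255,0,0,0,0,0,0],[255,0,0,0,0,0,0],[255,0,0,0,0,0,0],[255,0,0,0,0,0,0]]]';  python3 -m creep '[[[255,0,0,0,0,0,0],[255,0,0,0,0,0,0],[255,0,0,0,0,0,0]]]'
```

```text
clock: 10.62
eef_pos: [0.4022, -0.2704, 0.0092]
tool_rot: [1.717, 2.628, -0.0]
force: [-0.1, -0.0, -0.1]
grip_width: 0.0744
grasp_force: 0.0
clock: 11.28
eef_pos: [0.401, -0.27, 0.0075]
tool_rot: [1.719, 2.63, 0.0]
force: [0.5, -0.5, -0.6]
grip_width: 0.0236
grasp_force: 45.0
clock: 11.53
eef_pos: [0.401, -0.27, 0.0075]
tool_rot: [1.719, 2.63, 0.0]
force: [0.2, -0.1, -0.7]
grip_width: 0.0241
grasp_force: 45.0
```

```bash
python3 -m creep '[[[255,0,0,-1,0,0,0],[255,0,0,-3,0,0,0],[255,0,0,-6,0,0,0],[255,0,0,-10,0,0,0],[255,0,0,-13,0,0,0],[255,0,0,-14,0,0,0],[255,0,0,-14,0,0,0],[255,0,0,-14,0,0,0]]]'; python3 -c "
from h import *
go(.4543,.1202,.15,174.35)"
```

```text
clock: 12.2
eef_pos: [0.4004, -0.2698, 0.1468]
tool_rot: [-1.719, -2.629, 0.0]
force: [-1.0, 0.4, -6.0]
grip_width: 0.024
grasp_force: 45.0
t 12.20 eef [ 0.4004 -0.2698  0.1468] ang 113.6 w 0.0240 g 45.0 F [-1.   0.4 -6. ] q [ 0.88  0.07 -0.39  1.94  0.03  1.13  0.89]
-> shift cm [33.57 20.59 -0.32] turn [-0.000e+00 -1.000e-03 -1.059e+00]
```

```bash
python3 -m creep '[[[255,3,3,-0.3,0,0,-0.1],[255,15,15,-0.3,0,0,-0.53],[255,15,15,-0.3,0,0,-0.53],[255,15,15,-0.3,0,0,-0.53],[255,15,15,-0.3,0,0,-0.53],[255,15,15,-0.3,0,0,-0.53],[255,33.6,20.6,-0.3,0,0,-1.06],[255,33.6,20.6,-0.3,0,0,-1.06]]]' >/dev/null; python3 -m creep '[[[255,11,3,0,0,0,-0.32],[255,11,3,0,0,0,-0.32],[255,11,3,0,0,0,-0.32],[255,11,3,0,0,0,-0.32],[255,11,3,0,0,0,-0.32],[255,11,3,0,0,0,-0.32]]]' >/dev/null;  python3 -c "
from h import *
go(.4543,.1202,.0385,174.35)"
```

```text
t 13.37 eef [0.3764 0.0781 0.1495] ang 176.6 w 0.0238 g 45.0 F [ 0.7 -0.3 -3.9] q [ 0.52 -0.16 -0.76  2.12 -0.12  1.14  1.34]
-> shift cm [-7.54  4.67 11.08] turn [-0.    -0.002  0.04 ]
```

```bash
python3 -m creep '[[[255,-7.5,4.7,0,0,0,0.04],[255,-7.5,4.7,0,0,0,0.04],[255,-7.5,4.7,0,0,0,0.04],[255,-7.5,4.7,3,0,0,0.04],[255,-7.5,4.7,3,0,0,0.04],[255,-7.5,4.7,3,0,0,0.04]]]' >/dev/null; python3 -m creep '[[[255,0,0,0,0,0,0],[255,0,0,0,0,0,0]]]' >/dev/null;  python3 -c "
from h import *
go(.4543,.1202,.0385,174.35)"
```

```text
t 14.03 eef [0.4551 0.121  0.1215] ang 174.3 w 0.0240 g 45.0 F [-0.3 -0.6 -3.6] q [ 0.47  0.12 -0.86  1.98  0.11  1.08  1.03]
-> shift cm [ 0.08 -0.09  8.3 ] turn [ 0.     0.001 -0.   ]
```

```bash
python3 -m creep '[[[255,0.1,-0.1,1,0,0,0],[255,0.1,-0.1,3.5,0,0,0],[255,0.1,-0.1,6,0,0,0],[255,0.1,-0.1,7.2,0,0,0],[255,0.1,-0.1,7.7,0,0,0],[255,0.1,-0.1,7.9,0,0,0],[255,0.1,-0.1,8,0,0,0],[255,0.1,-0.1,8,0,0,0]]]'; python3 -m creep '[[[255,0,0,0.1,0,0,0],[255,0,0,0.2,0,0,0],[255,0,0,0.2,0,0,0],[255,0,0,0.2,0,0,0]]]'
```

```text
clock: 14.7
eef_pos: [0.4542, 0.1207, 0.0415]
tool_rot: [0.154, 3.136, 0.0]
force: [0.4, 0.4, -4.9]
grip_width: 0.0238
grasp_force: 45.0
clock: 15.03
eef_pos: [0.4536, 0.1204, 0.0388]
tool_rot: [0.154, 3.137, -0.0]
force: [-0.5, -0.4, -4.3]
grip_width: 0.0242
grasp_force: 45.0
```

```bash
python3 -m creep '[[[255,0,0,0.1,0,0,0],[255,0,0,0.2,0,0,0],[255,0,0,0.2,0,0,0],[255,0,0,0.2,0,0,0]]]'
```

```text
clock: 15.37
eef_pos: [0.4537, 0.1205, 0.0375]
tool_rot: [0.154, 3.138, -0.001]
force: [-4.6, -0.8, 11.1]
grip_width: 0.024
grasp_force: 45.0
```

```bash
python3 -m creep '[[[115,0,0,0,0,0,0],[115,0,0,0,0,0,0],[115,0,0,0,0,0,0],[115,0,0,0,0,0,0],[115,0,0,0,0,0,0],[115,0,0,0,0,0,0]]]'; python3 -m creep '[[[115,0,0,-1,0,0,0],[115,0,0,-3,0,0,0],[115,0,0,-7,0,0,0],[115,0,0,-11,0,0,0],[115,0,0,-15,0,0,0],[0,0,0,-19,0,0,0],[0,0,0,-19,0,0,0],[0,0,0,-19,0,0,0]]]';python3 -c "
from h import *
go(.6852,-.0326,.23,79.5)
c=dict(np.load('top0.npz')); P=cloud(c)
q=P[(P[...,2]>.06)&(P[...,0]>.72)&(abs(P[...,1]+.03)<.12)]
for y in (-.12,-.08,-.03,.02,.06): k=q[abs(q[:,1]-y)<.02]; print(y,np.sort(k[:,0])[[3,20]].round(3),k[:,2].max().round(3))
k=P[(abs(P[...,1]+.03)<.01)&(P[...,0]>.74)&(P[...,2]>.02)];k=k[np.argsort(k[:,0])];print(k[::12,[0,2]].round(3).tolist())"
```

```text
clock: 15.87
eef_pos: [0.4535, 0.1205, 0.0365]
tool_rot: [-0.154, -3.138, -0.0]
force: [0.4, -0.3, 0.8]
grip_width: 0.0464
grasp_force: 0.0
clock: 16.53
eef_pos: [0.4547, 0.121, 0.2295]
tool_rot: [0.153, 3.133, 0.0]
force: [0.3, -0.0, -1.0]
grip_width: 0.0607
grasp_force: 0.0
t 16.53 eef [0.4547 0.121  0.2295] ang 174.4 w 0.0607 g 0.0 F [ 0.3 -0.  -1. ] q [ 0.53 -0.   -0.87  1.84 -0.    1.3   1.14]
-> shift cm [-24.44 -13.04   0.07] turn [0.004 0.004 1.656]
-0.12 [0.796 0.798] 0.149
-0.08 [0.794 0.796] 0.149
-0.03 [0.791 0.793] 0.147
0.02 [0.788 0.789] 0.147
0.06 [0.786 0.787] 0.147
[[0.792, 0.073], [0.794, 0.079], [0.795, 0.071], [0.795, 0.076], [0.796, 0.09], [0.797, 0.088], [0.798, 0.09], [0.799, 0.093], [0.801, 0.095], [0.802, 0.097], [0.803, 0.1], [0.805, 0.112], [0.806, 0.112], [0.808, 0.114], [0.809, 0.116], [0.811, 0.112], [0.813, 0.118], [0.815, 0.118], [0.817, 0.119], [0.819, 0.124], [0.821, 0.125], [0.823, 0.129], [0.825, 0.135], [0.827, 0.125], [0.829, 0.127], [0.831, 0.136], [0.833, 0.132], [0.835, 0.133], [0.838, 0.131], [0.84, 0.14], [0.842, 0.136], [0.844, 0.145], [0.847, 0.14], [0.848, 0.141], [0.852, 0.139], [0.854, 0.143], [0.857, 0.142], [0.86, 0.14], [0.863, 0.14], [0.866, 0.142], [0.869, 0.141], [0.872, 0.139], [0.875, 0.137], [0.878, 0.143], [0.881, 0.139], [0.885, 0.139], [0.889, 0.137], [0.891, 0.136]]
```

```bash
python3 -m creep '[[[90,-24.4,-13,0,0,0,1.656],[90,-24.4,-13,0,0,0,1.656],[90,-24.4,-13,0,0,0,1.656],[90,-24.4,-13,0,0,0,1.656],[90,-24.4,-13,0,0,0,1.656],[90,-24.4,-13,0,0,0,1.656],[90,-24.4,-13,0,0,0,1.656],[90,-24.4,-13,0,0,0,1.656]]]' >/dev/null;python3 -c "
from h import *
go(.687,-.033,.12,79.5)"
```

```text
t 17.20 eef [ 0.6859 -0.038   0.2229] ang 116.4 w 0.0562 g 0.0 F [-1.1 -1.2 -1.5] q [ 0.41  0.48 -0.61  1.33  0.27  1.42  0.27]
-> shift cm [ 0.38  0.36 10.29] turn [-0.004 -0.     0.645]
```

```bash
python3 -m creep '[[[90,0.4,0.4,0,0,0,0.645],[90,0.4,0.4,0,0,0,0.645],[90,0.4,0.4,0,0,0,0.645],[90,0.4,0.4,3,0,0,0.645],[90,0.4,0.4,6,0,0,0.645],[90,0.4,0.4,8,0,0,0.645],[90,0.4,0.4,8,0,0,0.645]]]' >/dev/null; python3 -m creep '[[[90,0,0,0,-0.1,0,0],[90,0,0,0,-0.1,0,0],[90,0,0,0,-0.1,0,0],[90,0,0,0,-0.1,0,0]]]' >/dev/null;python3 -c "
from h import *
go(.687,-.033,.011,79.5)
print(Ro.from_rotvec(sensors.observe()['tool_rot']).as_matrix()[:,2].round(3))
c=capture('side'); save(cv2.resize(c['img'][130:300,130:420],(800,469),interpolation=cv2.INTER_CUBIC),'p3.png')"
```

```text
t 18.12 eef [ 0.6862 -0.0275  0.1486] ang 80.2 w 0.0566 g 0.0 F [ 0.8 -1.1  0.8] q [ 0.35  0.43 -0.5   1.54  0.25  1.14 -0.38]
-> shift cm [-0.52 -1.21 13.71] turn [ 0.101 -0.001  0.012]
[ 0.099 -0.017 -0.995]
```

View pics/p3.png

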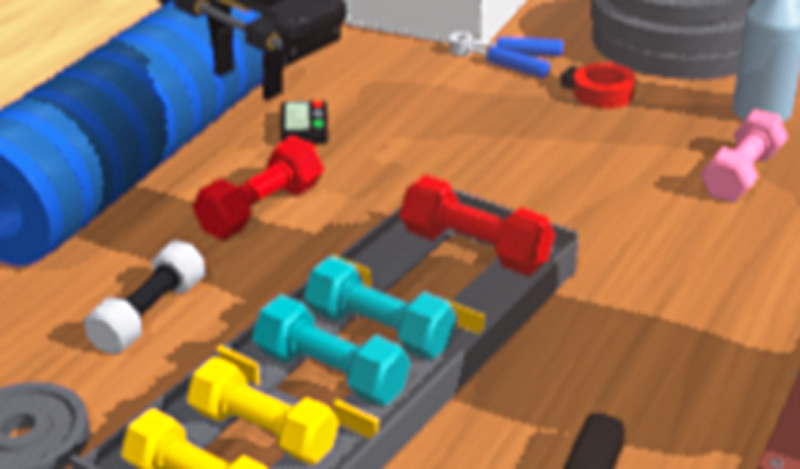

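Picture p3: both teals sit together in the middle bay at (330,335) and (380,305). The tilted gripper hangs at (245,50) above the loose red at (260,185). The roll stays clear.

```bash
python3 -m creep '[[[90,-0.5,-0.24,4,0,0,0.012],[90,-0.5,-0.64,8,0,0,0.012],[90,-0.5,-0.84,10,0,0,0.012],[90,-0.5,-0.84,10,0,0,0.012],[90,-0.5,-0.84,10,0,0,0.012]]]' ;python3 -c "
from h import *
go(.687,-.033,.011,79.5)"
```

```text
clock: 18.58
eef_pos: [0.6866, -0.0326, 0.0464]
tool_rot: [2.357, 1.959, 0.098]
force: [-0.3, 0.4, 1.5]
grip_width: 0.0568
grasp_force: 0.0
t 18.58 eef [ 0.6866 -0.0326  0.0464] ang 79.5 w 0.0568 g 0.0 F [-0.3  0.4  1.5] q [ 0.33  0.52 -0.47  1.63  0.31  0.96 -0.42]
-> shift cm [-0.04 -0.3   3.53] turn [ 0.099 -0.001 -0.001]
```

```bash
python3 -m creep '[[[90,0,-0.1,1.5,0,0,0],[90,0,-0.25,3,0,0,0],[90,0,-0.3,3.5,0,0,0],[90,0,-0.3,3.5,0,0,0],[90,0,-0.3,3.5,0,0,0],[90,0,-0.3,3.5,0,0,0]]]'; python3 -m creep '[[[255,0,0,0,0,0,0],[255,0,0,0,0,0,0],[255,0,0,0,0,0,0],[255,0,0,0,0,0,0],[255,0,0,0,0,0,0],[255,0,0,0,0,0,0],[255,0,0,0,0,0,0],[255,0,0,0,0,0,0]]]' 55
```

```text
clock: 19.08
eef_pos: [0.6871, -0.0325, 0.0119]
tool_rot: [2.356, 1.958, 0.101]
force: [-0.1, -0.6, 0.1]
grip_width: 0.0563
grasp_force: 0.0
clock: 19.75
eef_pos: [0.6871, -0.0328, 0.0114]
tool_rot: [2.356, 1.958, 0.101]
force: [3.1, -1.0, -0.1]
grip_width: 0.0248
grasp_force: 55.0
```

```bash
python3 -m creep '[[[255,0,0.1,-1,0,0,0],[255,0,0.3,-3,0,0,0],[255,0,0.6,-6,0,0,0],[255,0,1,-10,0,0,0],[255,0,1.4,-14,0,0,0],[255,0,1.4,-14,0,0,0],[255,0,1.4,-14,0,0,0]]]';  python3 -m creep '[[[255,0,0,0,0.1,0,0],[255,0,0,0,0.1,0,0],[255,0,0,0,0.1,0,0]]]' >/dev/null;python3 -c "
from h import *
go(.4456,.0326,.15,174.35)"
```

```text
clock: 20.33
eef_pos: [0.6873, -0.0325, 0.1546]
tool_rot: [2.354, 1.957, 0.103]
force: [-0.1, -0.1, -7.2]
grip_width: 0.0245
grasp_force: 55.0
t 20.58 eef [ 0.686  -0.0332  0.1486] ang 79.4 w 0.0249 g 55.0 F [ 0.1 -0.5 -5.5] q [ 0.33  0.5  -0.49  1.43  0.24  1.27 -0.36]
-> shift cm [  2.05 -24.84  -0.07] turn [-1.000e-03 -3.000e-03 -1.657e+00]
```

```bash
python3 -m creep '[[[255,0.3,-2.5,0,0,0,-0.1],[255,2,-24.8,0,0,0,-1.657],[255,2,-24.8,0,0,0,-1.657],[255,2,-24.8,0,0,0,-1.657],[255,2,-24.8,0,0,0,-1.657],[255,2,-24.8,0,0,0,-1.657],[255,2,-24.8,0,0,0,-1.657],[255,2,-24.8,0,0,0,-1.657]]]' >/dev/null;python3 -c "
from h import *
go(.4456,.0326,.15,174.35)"
```

```text
t 21.25 eef [0.4423 0.0329 0.151 ] ang 135.8 w 0.0248 g 55.0 F [ 0.5 -0.4 -5.7] q [ 0.55 -0.   -0.71  2.01  0.    1.14  0.63]
-> shift cm [-0.26  0.21  0.1 ] turn [-0.002  0.002 -0.673]
```

```bash
python3 -m creep '[[[255,-0.2,0.2,0,0,0,-0.673],[255,-0.2,0.2,0,0,0,-0.673],[255,-0.2,0.2,0,0,0,-0.673],[255,-0.2,0.2,0,0,0,-0.673],[255,-0.2,0.2,0,0,0,-0.673],[255,-0.2,0.2,1,0,0,-0.673],[255,-0.2,0.2,2,0,0,-0.673],[255,-0.2,0.2,2,0,0,-0.673]]]' >/dev/null; python3 -m creep '[[[255,0,0,0,0,0,0],[255,0,0,0,0,0,0]]]' >/dev/null;python3 -c "
from h import *
go(.4456,.0326,.041,174.35)
for n in('side',):
  c=capture(n); save(cv2.resize(c['img'][130:300,200:420],(776,600),interpolation=cv2.INTER_CUBIC),'p4.png')"
```

```text
t 22.08 eef [0.4491 0.0323 0.1319] ang 173.8 w 0.0248 g 55.0 F [ 1.   0.5 -5.8] q [ 0.55  0.04 -0.72  2.01  0.03  1.1   1.28]
-> shift cm [ 0.36 -0.02  9.09] turn [ 0.001  0.001 -0.01 ]
```

View pics/p4.png

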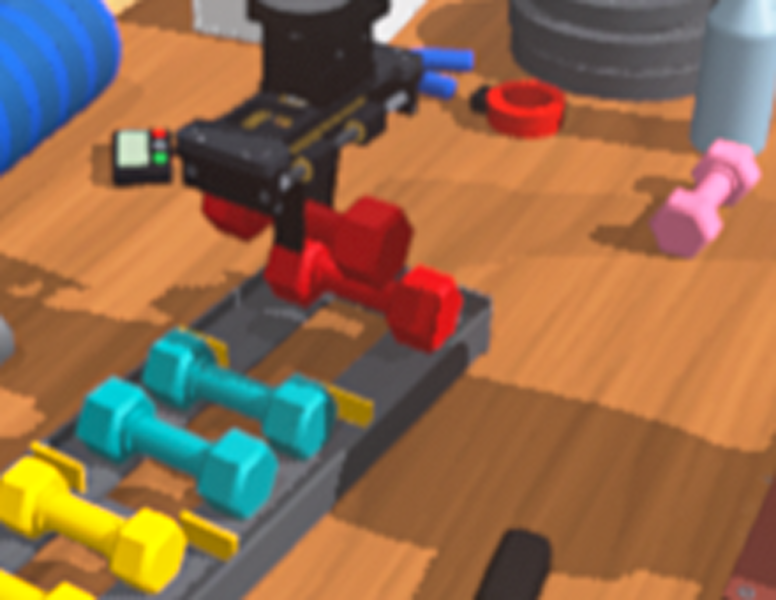

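Picture p4: the held red at (310,230) hangs level above the red bay, and its mate at (365,290) is undisturbed. The teal and yellow pairs are in order.

```bash
python3 -m creep '[[[255,0.3,0,1,0,0,-0.01],[255,0.35,0,3.5,0,0,-0.01],[255,0.35,0,6,0,0,-0.01],[255,0.35,0,7.5,0,0,-0.01],[255,0.35,0,8.2,0,0,-0.01],[255,0.35,0,8.5,0,0,-0.01],[255,0.35,0,8.7,0,0,-0.01],[255,0.35,0,8.7,0,0,-0.01]]]'; python3 -m creep '[[[255,0,0,0.1,0,0,0],[255,0,0,0.2,0,0,0],[255,0,0,0.2,0,0,0],[255,0,0,0.2,0,0,0]]]'
```

```text
clock: 22.8
eef_pos: [0.4462, 0.0329, 0.0453]
tool_rot: [0.152, 3.137, 0.002]
force: [0.5, 0.0, -5.0]
grip_width: 0.0246
grasp_force: 55.0
clock: 23.13
eef_pos: [0.4459, 0.0327, 0.0432]
tool_rot: [0.152, 3.137, 0.002]
force: [0.3, 0.7, -6.2]
grip_width: 0.0246
grasp_force: 55.0
```

```bash
python3 -m creep '[[[255,0,0,0.1,0,0,0],[255,0,0,0.15,0,0,0],[255,0,0,0.15,0,0,0]]]'; python3 -m creep '[[[255,0,0,0.05,0,0,0],[255,0,0,0.1,0,0,0],[255,0,0,0.1,0,0,0]]]'
```

```text
clock: 23.38
eef_pos: [0.4461, 0.0326, 0.0422]
tool_rot: [0.152, 3.137, 0.001]
force: [-3.9, -1.3, 6.8]
grip_width: 0.0248
grasp_force: 55.0
clock: 23.63
eef_pos: [0.4461, 0.0325, 0.042]
tool_rot: [0.152, 3.137, -0.0]
force: [-11.2, -2.3, 22.9]
grip_width: 0.0246
grasp_force: 55.0
```

```bash
python3 -m creep '[[[255,0,0,-0.1,0,0,0],[255,0,0,-0.1,0,0,0],[115,0,0,-0.1,0,0,0],[115,0,0,-0.1,0,0,0],[115,0,0,-0.1,0,0,0],[115,0,0,-0.1,0,0,0],[115,0,0,-0.1,0,0,0],[115,0,0,-0.1,0,0,0]]]'; python3 -m creep '[[[115,0,0,-1,0,0,0],[115,0,0,-3,0,0,0],[115,0,0,-7,0,0,0],[115,0,0,-11,0,0,0],[115,0,0,-15,0,0,0],[0,0,0,-19,0,0,0],[0,0,0,-19,0,0,0]]]'; python3 -c "
from h import *
go(.40,-.35,.24,130)"
```

```text
clock: 24.3
eef_pos: [0.4458, 0.0329, 0.0414]
tool_rot: [0.152, 3.138, 0.002]
force: [-0.4, -0.2, -0.1]
grip_width: 0.0465
grasp_force: 0.0
clock: 24.88
eef_pos: [0.4489, 0.0334, 0.2395]
tool_rot: [0.15, 3.127, 0.001]
force: [1.2, -0.6, -1.1]
grip_width: 0.0544
grasp_force: 0.0
t 24.88 eef [0.4489 0.0334 0.2395] ang 174.5 w 0.0544 g 0.0 F [ 1.2 -0.6 -1.1] q [ 0.58 -0.08 -0.71  1.88 -0.05  1.31  1.36]
-> shift cm [  1.2  -38.64  -0.11] turn [0.005 0.01  0.777]
```

```bash
python3 -m creep '[[[0,1.2,-36,0,0,0,0.77],[0,1.2,-36,0,0,0,0.77],[0,1.2,-36,0,0,0,0.77],[0,1.2,-36,0,0,0,0.77],[0,1.2,-36,0,0,0,0.77],[0,1.2,-36,0,0,0,0.77],[0,1.2,-36,0,0,0,0.77],[0,1.2,-36,0,0,0,0.77]]]'; python3 -m creep '[[[0,0,0,0,0,0,0],[0,0,0,0,0,0,0],[0,0,0,0,0,0,0]]]' >/dev/null
python3 - <<'E'
from h import *
c=capture("top"); save(cv2.resize(c["img"][90:280,60:460],(800,380),interpolation=cv2.INTER_CUBIC),"p5.png")
co,s_=np.cos(RY),np.sin(RY)
for n,b in dict(yL=(80,132,160,250),yR=(132,162,160,250),tR=(168,202,160,260),tL=(205,238,160,260),rL=(238,271,160,265),rR=(272,310,160,265)).items():
    x,y,a=blob(c,n,b,HUE[n[0]]); d=np.array([x,y])-RC*1000; print("   rack",np.round([co*d[0]+s_*d[1],-s_*d[0]+co*d[1]],1),"rel yaw %.1f"%(a+5.65))
E
```

```text
clock: 25.55
eef_pos: [0.4018, -0.2998, 0.2318]
tool_rot: [1.321, 2.849, 0.002]
force: [0.9, -0.1, -0.1]
grip_width: 0.0869
grasp_force: 0.0
yL c [477.2 350.5] LxW [ 30.9 118.6] yaw -6.5 ztop 76.4 290
   rack [1.000e-01 1.954e+02] rel yaw -0.9
yR c [470.9 274.6] LxW [ 32.  118.3] yaw -3.5 ztop 76.0 308
   rack [  1.3 119.3] rel yaw 2.1
tR c [460.2 188.7] LxW [ 33.4 130.5] yaw -5.7 ztop 81.8 361
   rack [-0.8 32.8] rel yaw -0.0
tL c [453.2 118.5] LxW [ 33.1 130.3] yaw -5.5 ztop 82.0 347
   rack [ -0.9 -37.7] rel yaw 0.1
rL c [445.   30.1] LxW [ 37.5 142. ] yaw -6.0 ztop 86.6 456
   rack [  -0.4 -126.5] rel yaw -0.4
rR c [436.3 -34.5] LxW [ 34.7 143. ] yaw -4.9 ztop 86.7 453
   rack [  -2.6 -191.7] rel yaw 0.8
```

View pics/p5.png

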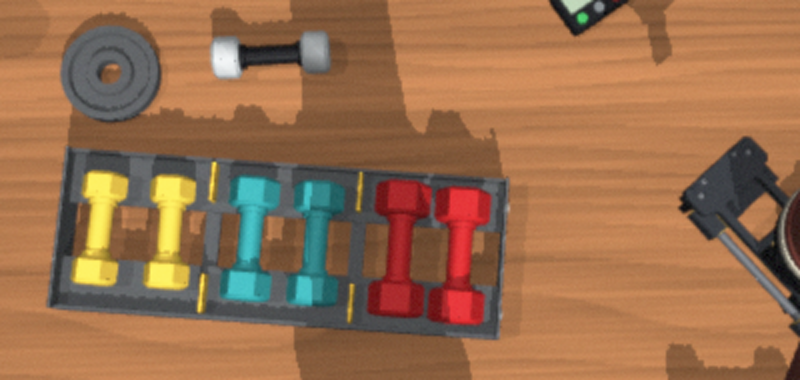

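Picture p5: all three pairs lie in their bays, yellow at (100/170,230), teal at (250/315,240) and red at (400/460,250). The steel dumbbell at (270,55) is untouched and the arm is clear. Measured offsets are within about 3 mm and 1° of the places.

```bash
python3 -c "
from h import *
print(workorder.sign_off())"
```

```text
the job is handed in; nothing more can be done
None
```

The yellow, teal and red dumbbells are racked beside their mates, each measured within about 3 mm and 1° of its place; the steel one wasn't touched, and the job was handed in at about 26 s of the 96 s (no verdict was shown).

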